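# Set out the replacement that matches the old part

### The arm

A 6-joint arm with a two-finger parallel gripper is mounted at the origin on a cart in front of the work surface, level with it; the furniture and walls round the work are solid. World frame = base frame: x ahead of the robot, y to its left, z up, the work surface at z = 0. Lengths are in m, angles in degrees, forces in N, time in s.
With the tool pointing down it reaches from about 0.35 to 0.725 m from the base axis. Payload 6 kg.
Tool frame: the origin (TCP) lies at the centre of the arm's flange, where the gripper is bolted on; the fingertips stand 173 mm ahead of it and the grasp point (between the pads) lies 155 mm ahead of it (ctrl.finger_overhang is the distance from the TCP to the fingertips, in m); z points along the fingers, y is the direction in which the jaws open and shut (so a half turn about z gives the same grasp; the last joint's range is limited). The gripper opens to 85 mm and grips with 20 to 120 N. Pads are 22 mm wide; open, the fingers measure 114 mm over their backs; the gripper's body (76 mm by 85 mm) begins 54 mm behind the grasp point. The pads swing forward as they close: fully open they stand 13 mm farther back than shut.
Start: joints at [-49.922, 2.303, 4.859, 0, -92.561, -19.12], TCP at [0.215, -0.56, 0.405] pointing down, gripper open.
Joint ranges: [-146.85, 146.85], [-73.84, 115.35], [-62.03, 85.46], [-188.31, 113.3], [-161.28, -10.13], [-171.36, 171.36]. Speed limits (degrees/s): [147.25, 147.25, 172.46, 180, 180, 180].

### API

Orientations are given as a 3x3 rotation matrix whose columns are the frame's x, y, z axes.
In Python, from workcell import ctrl gives the robot as it stands. The module is installed in compiled form; this text tells all that it offers.
- The arm moves only by the shell command python3 -m jog 'ROWS' [FORCE]. ROWS is JSON, a list of rows, each an object with "delta_pos": the shift along the tool's x, y, z in mm, a list of three; "yaw": the turn about the tool's z in degrees; "gripper": the opening, from 0 (shut) to 1 (fully open). A call has 1 to 20 rows; each row shifts and turns the commanded pose from where the row before left it, along the tool's axes as they then stand; what a row does not reach is not made up. A row lasts 1/8 s, in which the tool goes at most 62.5 mm and 10.7 degrees, less where a joint would pass 70% of its speed; a pose out of reach is approached as far as the arm can. A call with a gripper value outside its range is refused whole. The fingers move at their own pace and stop on an object; FORCE is the grip in N (left out, the last holds). Time passes only in rows, so rows that do not move let the fingers close. It gives the time, the measured TCP pose, the force and the opening at its end, in the units of the state.
- ctrl.observe(): the state, without advancing time (a new reading comes with each control period).
- ctrl.camera(name): name is "scene" or "top" or "wrist"; returns the picture (480x640x3 uint8, red, green, blue); there is no depth.
- ctrl.camera_info(name): a dict with "fov_y" (degrees; the focal length in pixels is half the picture's height over the tangent of half this angle, whatever the lens; pixels are square), "cx", "cy" (the principal point, pixels), "R" (3x3) and "t" (3): a world point X has camera coordinates R X + t; the wrist camera has in their place "tool_from_camera" (4x4, takes a point from camera to tool coordinates, whose origin is the TCP and whose axes are the flange's). Camera axes: x right, y down, z forward; pixel columns grow to the right and rows downward; lengths in m; the calibration is good to about 2 mm. A picture is of the moment at which its call begins: read the wrist's pose just before it. camera_info takes no time and is no camera call.
- ctrl.job_done(): hands the job in, once; it reports no verdict.
The state is a dict: "t": time; "joints": joint angles; "joint_velocities": joint speeds; "effort": joint torques, N m; "tool_pos": TCP position; "tcp_rot": TCP orientation; "contact_force": force on the tool from outside, world axes, zero at the start; "torque": the same for the moment, N m; "opening": finger opening in m.
Only numpy, scipy, OpenCV 4.12 (cv2) and the standard library are available. Lean on these libraries where they do the work, as an engineer would, in place of code of your own. Each camera call takes 0.05 s, during which the arm holds its last target.

### The job

An old part from the engine, either a valve spring or a spark plug, lies as the sample in one pocket of the small two-pocket aluminium tray. Find the new part of the same shape in the three shallow bins behind it, and set it down in the middle of the tray's empty pocket, the same way up as the sample (a spring standing on its end, a plug lying flat); leave the other parts in their bins.

Things in the scene. Friction and masses are not known exactly. Their poses are not given: they have to be found in the camera images.
- new_spring_centre (a point): Centre of the new valve spring: bare steel coil, 30 mm across, 42 mm tall, 50 g, standing on end (z up) in any one of three bins: compartments 123 (y) x 108 mm (x) of a fixed grey steel tray, floor 6 mm and rim 14 mm above the bench. The others hold a spark plug and a bearing (62 mm wide, 16 mm thick, never wanted). Centre 21 mm above what it stands on.
- new_plug_centre (a point): Centre of the new spark plug: steel with white insulator, 74 mm long, 21 mm wide (about 18 mm where gripped), 24 mm high, 50 g, lying flat in any one of the three bins (floor 6 mm above the bench). Its y axis runs along the plug, x across it (grip across x), z up. The centre is 12 mm above what it lies on.
- old_spring_centre (a point): Centre of the old valve spring, same shape as the new one, standing on the bench. If it stands in the tray's other pocket, about 105 mm from the empty pocket's middle, the sample is the spring. If it stands far off to the right on the bench (over 200 mm from the empty pocket), an old spark plug lies in that pocket instead and the sample is the spark plug.
- free_pocket (a point): Middle of the empty pocket, at its bottom (z = 0, bench level), in the fixed two-pocket aluminium tray in front of the bins. Each pocket is 103 (y) x 100 mm (x) inside, rim 12 mm high. The other pocket's middle is 105 mm away along this frame's +y and holds the sample. x and y run along the tray's sides, z up.
Not all that is in view belongs to the job. What is shaped like the part that bears old_spring_centre but pink is not meant. What is shaped like the part that bears new_spring_centre but purple or red is not meant.

How it is judged:
By the outcome, as a careful person would: the job done as asked, in the order asked, and still so for the second after the job is handed in, with the robot touching nothing.
It also fails if it takes over 34 s, if anything falls off the work surface, if the arm or the gripper's body presses on something with over 40 N, if the wrist force passes 120 N, or if a joint passes its speed limit or range.

## Working session

There is one attempt and no reset: what is moved stays moved. The work goes in short steps, Python scripts to look and compute and a shell command to move; the robot and the scene stay as the last step left them, time stands still between calls to the robot, and variables do not carry over. Pictures are saved under pics/ and viewed, and the job is handed in when it is done.

```bash
mkdir -p pics
python3 - <<'E'
from workcell import ctrl
import cv2
for n in ("scene","top"):
    im=ctrl.camera(n); cv2.imwrite(f"pics/{n}0.png",im[:,:,::-1]); i=ctrl.camera_info(n); print(n,i)
print(ctrl.camera_info("wrist")); print(ctrl.observe())
E
```

```text
scene {'fov_y': 52.14350729254379, 'cx': 321.6709555521757, 'cy': 237.8210693790474, 'R': array([[ 0.59725695, -0.80203199,  0.0053694 ],
       [-0.49617063, -0.37473148, -0.78319284],
       [ 0.63015779,  0.46510323, -0.62175569]]), 't': array([-0.40043016,  0.25244755,  0.62218955])}
top {'fov_y': 42.383309293030834, 'cx': 311.1357040058938, 'cy': 238.25422253870437, 'R': array([[-1.70831442e-02, -9.99853866e-01, -6.43257469e-04],
       [-9.96438195e-01,  1.70779125e-02, -8.25788674e-02],
       [ 8.25777852e-02, -7.69740391e-04, -9.96584325e-01]]), 't': array([-0.08717779,  0.54586865,  1.28402363])}
{'fov_y': 59.43584919502996, 'cx': 315.87290439185506, 'cy': 250.29546966875887, 'tool_from_camera': array([[-1.86196014e-03, -9.50537689e-01, -3.10603662e-01,
         8.08053952e-02],
       [ 9.99997987e-01, -1.53771800e-03, -1.28877257e-03,
         4.66613668e-05],
       [ 7.47406064e-04, -3.10605436e-01,  9.50538639e-01,
         3.02393886e-02],
       [ 0.00000000e+00,  0.00000000e+00,  0.00000000e+00,
         1.00000000e+00]])}
{'t': 0.1, 'joints': array([-4.99238637e+01,  2.33308602e+00,  4.80759926e+00, -2.23833939e-02,
       -9.25640986e+01, -1.91200226e+01]), 'joint_velocities': array([-0.00605825,  0.00901778,  0.09720509,  0.0757595 , -0.10558891,
        0.06548206]), 'effort': array([-6.03987675e-03, -3.69345975e+01,  3.48280299e+01,  6.95175380e+00,
       -4.55409099e-03,  1.41081966e-05]), 'tool_pos': array([ 0.21466345, -0.56024815,  0.40379872]), 'tcp_rot': array([[-9.33848456e-01, -3.57668227e-01, -7.07996234e-04],
       [-3.57668899e-01,  9.33847345e-01,  1.44768084e-03],
       [ 1.43370963e-04,  1.60514275e-03, -9.99998701e-01]]), 'contact_force': array([0.37788337, 0.17847321, 0.72942526]), 'torque': array([-0.02637449,  0.04762067,  0.02948718]), 'opening': 0.08546716791827169}
```

View pics/scene0.png

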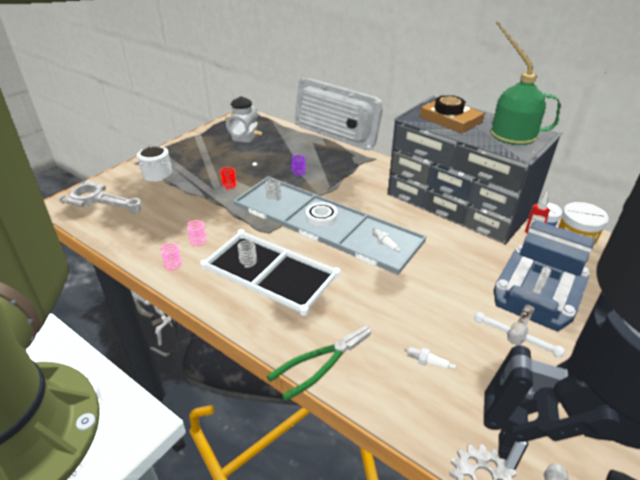

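View pics/top0.png

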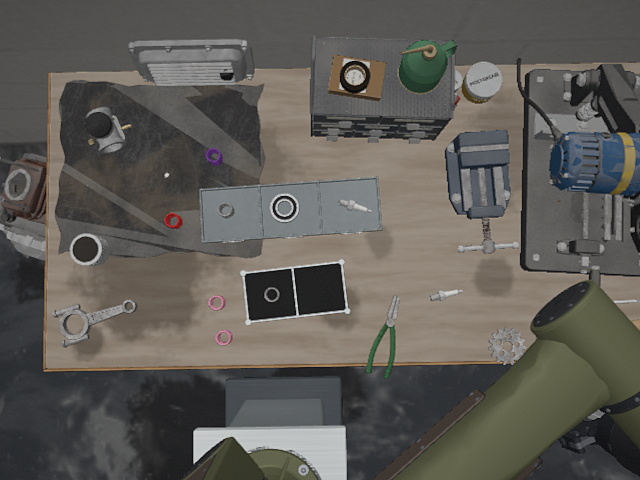

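The sample is the steel spring, standing in the left pocket at top (272,295). In the top image these could be taken for the new spring:
- a steel coil in the left bin at (227,210)
- a red coil at (173,221)
- a purple coil at (214,156)
- pink coils at (216,303) and (223,338)
- the old spring itself at (272,295)

By the description it is the bare steel coil in the left bin, (227,210). I'll check that in a close crop.

```bash
cat > h.py <<'E'
import numpy as np
from workcell import ctrl
def ray(name,u,v,z,tool=None):
    i=ctrl.camera_info(name); f=240/np.tan(np.radians(i['fov_y']/2))
    d=np.array([(u-i['cx'])/f,(v-i['cy'])/f,1])
    if name=='wrist':
        p,Rt=tool; M=i['tool_from_camera']; o=p+Rt@M[:3,3]; d=Rt@M[:3,:3]@d
    else:
        o=-i['R'].T@i['t']; d=i['R'].T@d
    return o+d*(z-o[2])/d[2]
def proj(name,X):
    i=ctrl.camera_info(name); f=240/np.tan(np.radians(i['fov_y']/2))
    c=i['R']@np.array(X)+i['t']; return np.array([i['cx'],i['cy']])+f*c[:2]/c[2]
E
python3 - <<'E'
import cv2,numpy as np
from h import *
a=cv2.imread("pics/top0.png")[165:330,190:390]; a=cv2.resize(a,None,fx=4,fy=4,interpolation=cv2.INTER_CUBIC)[:600]
b=cv2.imread("pics/scene0.png")[165:315,195:395]; b=cv2.resize(b,None,fx=4,fy=4,interpolation=cv2.INTER_CUBIC)
cv2.imwrite("pics/ca.png",a); cv2.imwrite("pics/cb.png",b)
print("new top",ray('top',227,210,.048),"old",ray('top',272,295,.042))
for p in [(244,272),(342,263),(347,312),(248,322)]: print(ray('top',*p,.012))
E
```

```text
new top [0.60407373 0.07727345 0.048     ] old [ 0.42658593 -0.01373472  0.042     ]
[0.47588761 0.04691035 0.012     ]
[ 0.49139898 -0.16105771  0.012     ]
[ 0.38799022 -0.16940154  0.012     ]
[0.3706398  0.03934787 0.012     ]
```

View pics/ca.png

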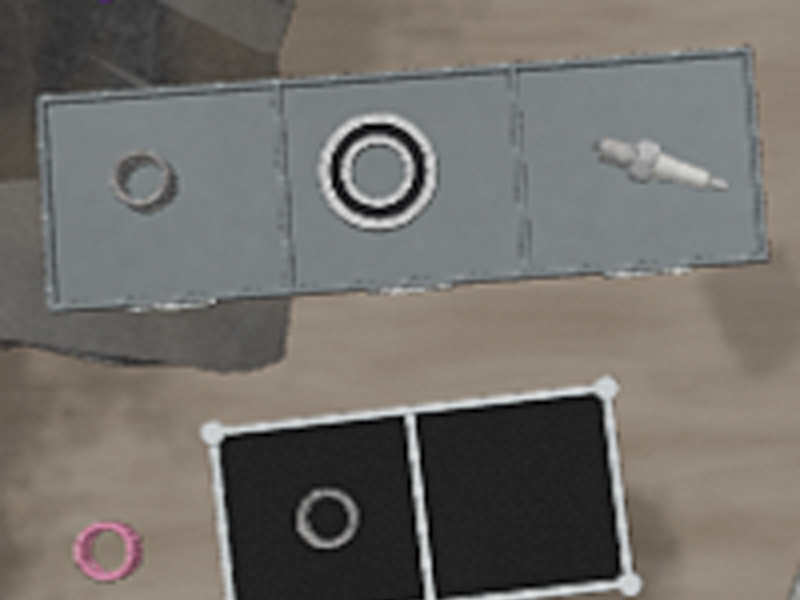

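View pics/cb.png

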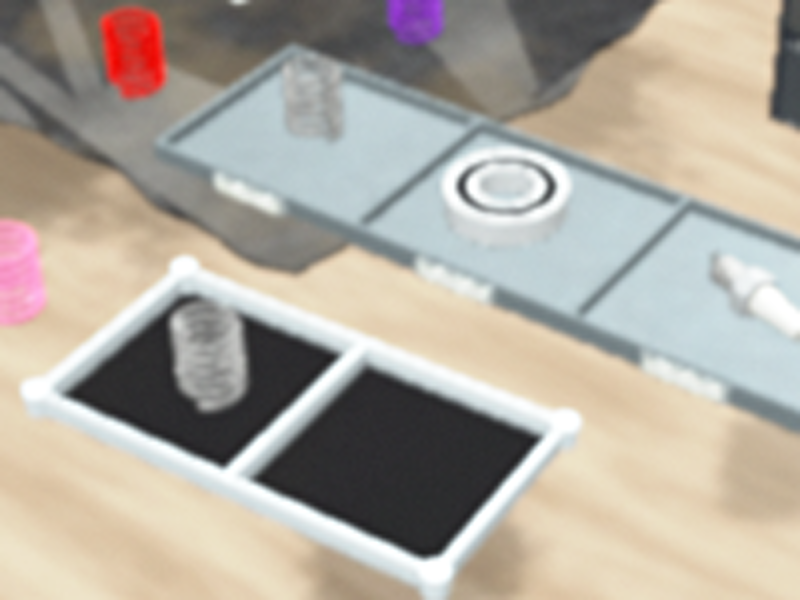

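The crop confirms it: a bare steel coil stands in the left bin at (226,210), and the empty pocket is the right one. Now I'll move above the spring, about 0.745 m along a clear line at height.

```bash
python3 -m jog '[{"delta_pos":[-25,19,0],"yaw":0,"gripper":1},{"delta_pos":[-48,37,0],"yaw":0,"gripper":1},{"delta_pos":[-48,37,0],"yaw":0,"gripper":1},{"delta_pos":[-48,37,0],"yaw":0,"gripper":1},{"delta_pos":[-48,37,0],"yaw":0,"gripper":1},{"delta_pos":[-48,37,0],"yaw":0,"gripper":1},{"delta_pos":[-48,37,0],"yaw":0,"gripper":1},{"delta_pos":[-48,37,0],"yaw":0,"gripper":1},{"delta_pos":[-48,37,0],"yaw":0,"gripper":1},{"delta_pos":[-48,37,0],"yaw":0,"gripper":1},{"delta_pos":[-48,37,0],"yaw":0,"gripper":1},{"delta_pos":[-48,37,0],"yaw":0,"gripper":1},{"delta_pos":[-38,30,0],"yaw":0,"gripper":1},{"delta_pos":[0,0,0],"yaw":0,"gripper":1},{"delta_pos":[0,0,0],"yaw":0,"gripper":1},{"delta_pos":[0,0,0],"yaw":0,"gripper":1}]' 40
python3 - <<'E'
from workcell import ctrl
import cv2,numpy as np
s=ctrl.observe(); im=ctrl.camera("wrist"); cv2.imwrite("pics/w1.png",im[:,:,::-1])
np.savez("w1.npz",p=s['tool_pos'],R=s['tcp_rot']); print(s['t'],s['tool_pos'],s['tcp_rot'],s['joints'],np.abs(s['joint_velocities']).max())
cv2.imwrite("pics/t1.png",ctrl.camera("top")[:,:,::-1])
E
```

```text
t: 2.1
tool_pos: [0.603, 0.0759, 0.4052]
tcp_rot: [[-0.934, -0.357, 0.001], [-0.357, 0.934, 0.0], [-0.001, 0.0, -1.0]]
contact_force: [0.0, -0.7, 0.7]
opening: 0.0854
2.1 [0.60304913 0.07594961 0.40516138] [[-9.34206037e-01 -3.56733468e-01  5.59697520e-04]
 [-3.56733394e-01  9.34206205e-01  2.30100909e-04]
 [-6.04957591e-04  1.52988626e-05 -9.99999817e-01]] [ 2.60408846e+01  3.47743859e+00  6.12704029e+00  2.23530743e-03
 -9.26150011e+01 -9.51410601e+01] 0.4250875862118322
```

View pics/w1.png

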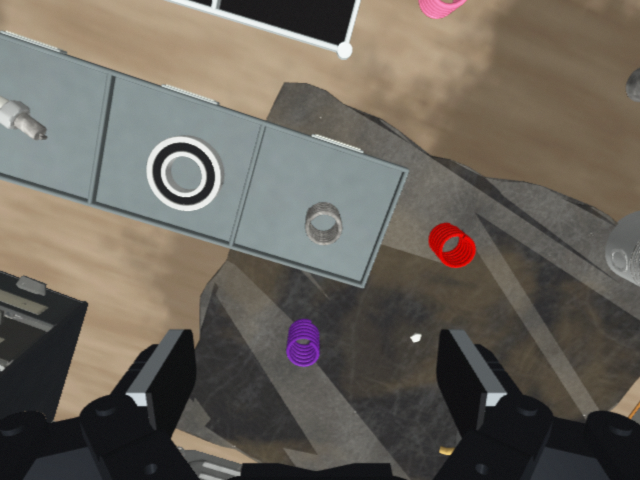

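Run:
```python
import cv2,numpy as np
from h import *
a=cv2.imread("pics/w1.png")[185:260,285:365]; cv2.imwrite("pics/w1c.png",cv2.resize(a,None,fx=8,fy=8,interpolation=cv2.INTER_CUBIC))
d=np.load("w1.npz"); T=(d['p'],d['R'])
i=ctrl.camera_info('wrist'); M=i['tool_from_camera']; f=240/np.tan(np.radians(i['fov_y']/2))
def pw(X):
    c=M[:3,:3].T@(T[1].T@(np.array(X)-T[0])-M[:3,3]); return np.array([i['cx'],i['cy']])+f*c[:2]/c[2]
for z in (.006,.048):
  print(z,ray('wrist',323,223,z,T), pw([.604,.077,z]))
print(pw([.603,.076,.404-.155]))
for p in [(348,50),(407,171),(363,287)]: print(ray('wrist',*p,.012,T))
```

```text
0.006 [0.61401419 0.08660255 0.006     ] [317.0134371  209.14194162]
0.048 [0.60417073 0.08211305 0.048     ] [317.11033696 220.60186532]
[316.63428728 359.44992294]
[0.47499125 0.05392127 0.012     ]
[0.54434616 0.13662063 0.012     ]
[0.65683824 0.14309961 0.012     ]
```

View pics/w1c.png

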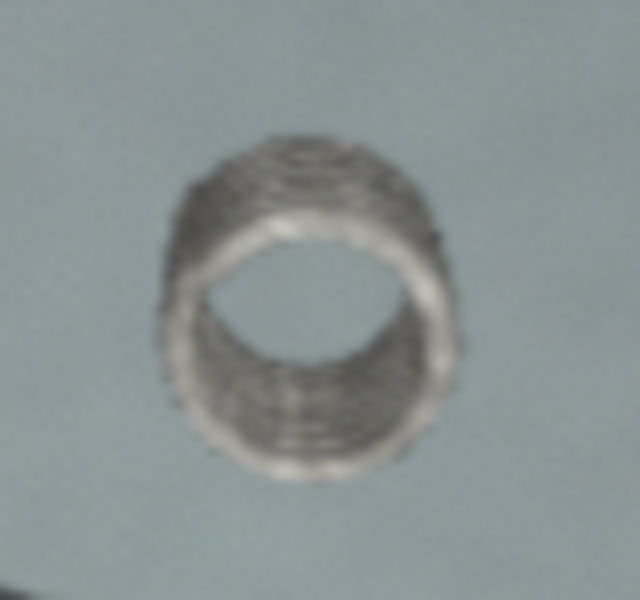

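View pics/t1.png

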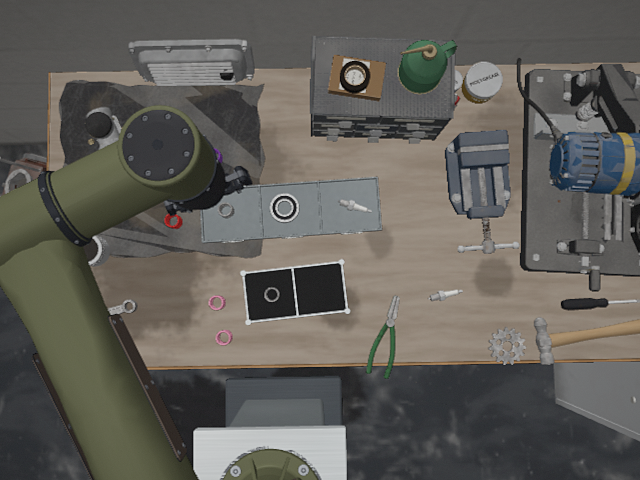

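Run:
```python
import numpy as np
from h import *
d=np.load("w1.npz"); T=(d['p'],d['R'])
print('wrist top',ray('wrist',323.7,228.1,.048,T),'bot',ray('wrist',285+302/8,185+255/8,.006,T))
print('top',ray('top',226.2,210,.048)); 
print('scene',ray('scene',273.2,180.5,.048), 'bottom', ray('scene',195+312/4,165+132/4,.006))
# tray corners: scene
for n,p in dict(L=(195+36/4,165+390/4),T=(195+185/4,165+265/4),R=(195+567/4,165+422/4),B=(195+433/4,165+578/4)).items(): print(n,ray('scene',*p,.012))
```

```text
wrist top [0.60791315 0.08416008 0.048     ] bot [0.60879655 0.08434865 0.006     ]
top [0.60410226 0.07893534 0.048     ]
scene [0.61088608 0.08102042 0.048     ] bottom [0.60758972 0.08182024 0.006     ]
L [0.3730801  0.03813028 0.012     ]
T [0.47827235 0.04889305 0.012     ]
R [ 0.49732001 -0.16153952  0.012     ]
B [ 0.3900442  -0.17218812  0.012     ]
```

The three cameras agree to about 5 mm. The wrist view gives (0.608, 0.084) from both the top and the bottom ring. I'll correct and descend halfway, then look again.

```bash
python3 -m jog '[{"delta_pos":[-4,3,40],"yaw":0,"gripper":1},{"delta_pos":[-4,3,50],"yaw":0,"gripper":1},{"delta_pos":[0,0,30],"yaw":0,"gripper":1},{"delta_pos":[0,0,0],"yaw":0,"gripper":1},{"delta_pos":[0,0,0],"yaw":0,"gripper":1}]'
python3 - <<'E'
from workcell import ctrl
import cv2,numpy as np
s=ctrl.observe(); im=ctrl.camera("wrist"); cv2.imwrite("pics/w2.png",im[:,:,::-1])
np.savez("w2.npz",p=s['tool_pos'],R=s['tcp_rot']); print(s['t'],s['tool_pos'],s['tcp_rot'])
E
```

```text
t: 2.82
tool_pos: [0.6091, 0.0851, 0.287]
tcp_rot: [[-0.934, -0.357, 0.003], [-0.357, 0.934, 0.0], [-0.003, -0.001, -1.0]]
contact_force: [0.1, 0.5, 0.8]
opening: 0.0855
2.825 [0.60910109 0.08505408 0.28704875] [[-9.33946237e-01 -3.57401661e-01  2.91182617e-03]
 [-3.57402108e-01  9.33950527e-01  3.83148523e-04]
 [-2.85643950e-03 -6.82852690e-04 -9.99995687e-01]]
```

View pics/w2.png

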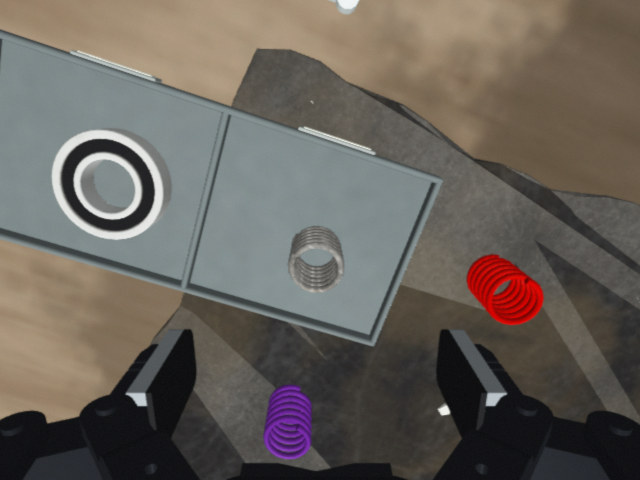

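Run:
```python
import cv2,numpy as np
from h import *
a=cv2.imread("pics/w2.png")[215:305,275:360]; cv2.imwrite("pics/w2c.png",cv2.resize(a,None,fx=6,fy=6,interpolation=cv2.INTER_CUBIC))
d=np.load("w2.npz"); T=(d['p'],d['R'])
for n,u,v,z in (('top',316.5,266,.048),('bot',316,246,.006)):
    X=ray('wrist',u,v,z,T); print(n,X,T[1].T@(X-T[0]))
```

```text
top [0.60618792 0.08384619 0.048     ] [3.83528068e-03 7.62932520e-05 2.39038770e-01]
bot [0.6084313  0.08436571 0.006     ] [ 1.67437161e-03 -2.11602489e-04  2.81045320e-01]
```

View pics/w2c.png

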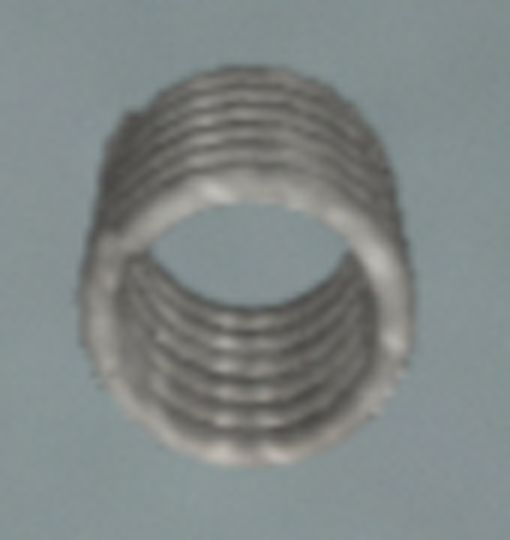

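The spring is 2 mm along tool x and 0 in y from the jaw axis. I'll descend 96 mm so the tips end up around 18 mm, then grip.

```bash
python3 -m jog '[{"delta_pos":[2,0,35],"yaw":0,"gripper":1},{"delta_pos":[0,0,35],"yaw":0,"gripper":1},{"delta_pos":[0,0,18],"yaw":0,"gripper":1},{"delta_pos":[0,0,8],"yaw":0,"gripper":1},{"delta_pos":[0,0,0],"yaw":0,"gripper":1},{"delta_pos":[0,0,0],"yaw":0,"gripper":0.55},{"delta_pos":[0,0,0],"yaw":0,"gripper":0.2},{"delta_pos":[0,0,0],"yaw":0,"gripper":0.1},{"delta_pos":[0,0,0],"yaw":0,"gripper":0.1},{"delta_pos":[0,0,0],"yaw":0,"gripper":0.1},{"delta_pos":[0,0,0],"yaw":0,"gripper":0.1},{"delta_pos":[0,0,0],"yaw":0,"gripper":0.1}]' 35
python3 - <<'E'
from workcell import ctrl
import cv2
s=ctrl.observe();print(s['t'],s['tool_pos'],s['opening']); cv2.imwrite("pics/w3.png",ctrl.camera("wrist")[:,:,::-1])
E
```

```text
t: 4.38
tool_pos: [0.6071, 0.0848, 0.1893]
tcp_rot: [[-0.934, -0.358, 0.001], [-0.358, 0.934, 0.0], [-0.001, -0.0, -1.0]]
contact_force: [-1.3, -0.4, 4.8]
opening: 0.0295
4.375 [0.60707877 0.08477652 0.18931311] 0.02953241545920328
```

View pics/w3.png

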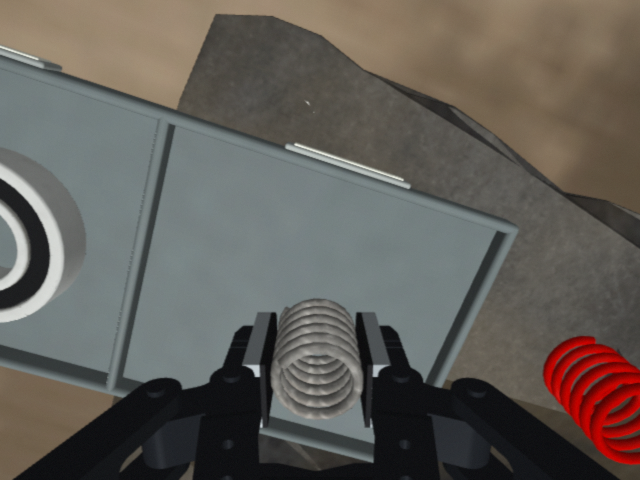

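Gripped at 29.5 mm. I'll lift, carry it to above the empty pocket and turn to square with the tray.

```bash
python3 -m jog '[{"delta_pos":[0,0,-20],"yaw":0,"gripper":0.1},{"delta_pos":[0,0,-45],"yaw":0,"gripper":0.1},{"delta_pos":[0,0,-40],"yaw":0,"gripper":0.1},{"delta_pos":[23,-12,-5],"yaw":0,"gripper":0.1},{"delta_pos":[46,-25,0],"yaw":0,"gripper":0.1},{"delta_pos":[46,-25,0],"yaw":0,"gripper":0.1},{"delta_pos":[46,-25,0],"yaw":0,"gripper":0.1},{"delta_pos":[44,-22,0],"yaw":0,"gripper":0.1},{"delta_pos":[23,-12,0],"yaw":0,"gripper":0.1},{"delta_pos":[0,0,0],"yaw":8,"gripper":0.1},{"delta_pos":[0,0,0],"yaw":8,"gripper":0.1},{"delta_pos":[0,0,0],"yaw":0,"gripper":0.1},{"delta_pos":[0,0,0],"yaw":0,"gripper":0.1}]'
python3 - <<'E'
from workcell import ctrl
import cv2,numpy as np
s=ctrl.observe(); im=ctrl.camera("wrist"); cv2.imwrite("pics/w4.png",im[:,:,::-1])
np.savez("w4.npz",p=s['tool_pos'],R=s['tcp_rot']); print(s['t'],s['tool_pos'],s['opening'])
E
```

```text
t: 6.05
tool_pos: [0.4372, -0.1098, 0.2989]
tcp_rot: [[-0.996, -0.089, -0.0], [-0.089, 0.996, 0.0], [0.0, 0.0, -1.0]]
contact_force: [0.8, -0.2, -0.7]
opening: 0.0297
6.05 [ 0.4371638  -0.10983477  0.29894559] 0.029742478974322487
```

View pics/w4.png

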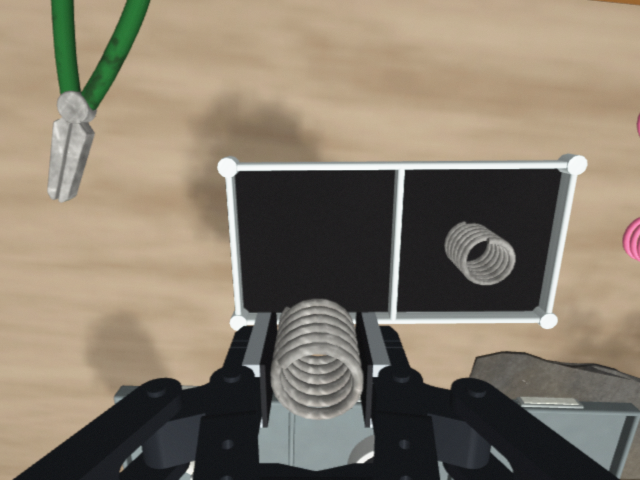

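Run:
```python
import numpy as np
from h import *
d=np.load("w4.npz"); T=(d['p'],d['R'])
C=np.array([ray('wrist',u,v,.012,T) for u,v in [(228,167),(576,164),(548,321),(237,323),(400,168),(393,320)]])
print(C); c=C[:4].mean(0); ya=(C[1]-C[0])+(C[2]-C[3]); print('len',np.linalg.norm(C[1]-C[0]),np.linalg.norm(C[2]-C[3]),'wid',np.linalg.norm(C[3]-C[0]),np.linalg.norm(C[2]-C[1]))
ya/=np.linalg.norm(ya); ctr=c-ya*.0525; print('ctr',c,'ya',ya,'free',ctr,'alt',C[[0,3,4,5]].mean(0))
print('tool delta',T[1].T@(ctr-T[0])*1000, 'old spring top',ray('wrist',491,260,.042,T))
```

```text
[[ 0.39232465 -0.16753431  0.012     ]
 [ 0.37223857  0.04105324  0.012     ]
 [ 0.47690873  0.0514277   0.012     ]
 [ 0.49694488 -0.15905735  0.012     ]
 [ 0.38384913 -0.06407846  0.012     ]
 [ 0.48538627 -0.05358099  0.012     ]]
len 0.2095524196612292 0.2114365225756865 wid 0.10496309571510516 0.1051830386331088
ctr [ 0.43460421 -0.05852768  0.012     ] ya [-0.09530472  0.99544815  0.        ] free [ 0.43960771 -0.11078871  0.012     ] alt [ 0.43962623 -0.11106278  0.012     ]
tool delta [ -2.35597346  -1.21450807 286.94534198] old spring top [ 0.42764041 -0.01074089  0.042     ]
```

Rim geometry matches (210 x 105 mm). The pocket middle is (0.4396, -0.111), so shift by tool (-2, -1). Seating is expected 115.6 mm down, so I'll go 113 first.

```bash
python3 -m jog '[{"delta_pos":[-2,-1,30],"yaw":0,"gripper":0.1},{"delta_pos":[0,0,45],"yaw":0,"gripper":0.1},{"delta_pos":[0,0,25],"yaw":0,"gripper":0.1},{"delta_pos":[0,0,10],"yaw":0,"gripper":0.1},{"delta_pos":[0,0,3],"yaw":0,"gripper":0.1},{"delta_pos":[0,0,0],"yaw":0,"gripper":0.1},{"delta_pos":[0,0,0],"yaw":0,"gripper":0.1}]'
python3 - <<'E'
from workcell import ctrl
import cv2
s=ctrl.observe();print(s['t'],s['tool_pos'],s['contact_force'])
cv2.imwrite("pics/s5.png",cv2.resize(ctrl.camera("scene")[215:325,190:350,::-1],None,fx=5,fy=5,interpolation=cv2.INTER_CUBIC))
E
```

```text
t: 6.98
tool_pos: [0.4397, -0.1106, 0.1868]
tcp_rot: [[-0.996, -0.087, 0.002], [-0.087, 0.996, 0.0], [-0.002, 0.0, -1.0]]
contact_force: [0.8, 1.0, -1.0]
opening: 0.0296
6.975 [ 0.43971523 -0.11062223  0.18677506] [ 0.81463605  0.96530198 -1.0013894 ]
```

View pics/s5.png

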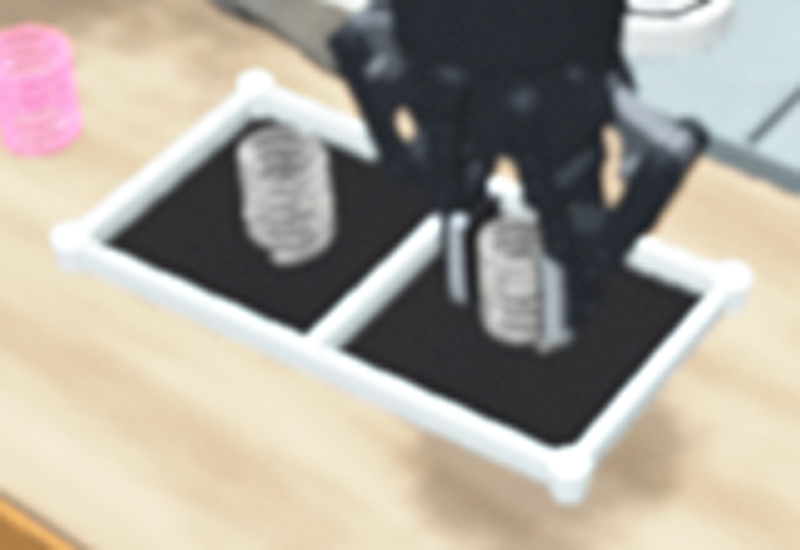

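```bash
python3 -m jog '[{"delta_pos":[0,0,1.5],"yaw":0,"gripper":0.1},{"delta_pos":[0,0,1],"yaw":0,"gripper":0.1},{"delta_pos":[0,0,0],"yaw":0,"gripper":0.1},{"delta_pos":[0,0,0],"yaw":0,"gripper":0.1}]'
```

```text
t: 7.52
tool_pos: [0.4394, -0.1107, 0.1833]
tcp_rot: [[-0.996, -0.086, 0.0], [-0.086, 0.996, 0.0], [-0.0, 0.0, -1.0]]
contact_force: [-0.1, 0.7, 0.9]
opening: 0.0295
```

```bash
python3 -m jog '[{"delta_pos":[0,0,0.5],"yaw":0,"gripper":0.1},{"delta_pos":[0,0,0],"yaw":0,"gripper":0.1},{"delta_pos":[0,0,0],"yaw":0,"gripper":0.1}]'
```

```text
t: 7.9
tool_pos: [0.4394, -0.1107, 0.1833]
tcp_rot: [[-0.996, -0.087, 0.0], [-0.087, 0.996, -0.0], [-0.0, -0.0, -1.0]]
contact_force: [-3.1, 0.4, 5.0]
opening: 0.0295
```

Seated: 5 N upward at the expected height. I'll release gradually and lift straight up.

```bash
python3 -m jog '[{"delta_pos":[0,0,0],"yaw":0,"gripper":0.4},{"delta_pos":[0,0,0],"yaw":0,"gripper":0.5},{"delta_pos":[0,0,0],"yaw":0,"gripper":0.65},{"delta_pos":[0,0,0],"yaw":0,"gripper":0.65},{"delta_pos":[0,0,-10],"yaw":0,"gripper":0.65},{"delta_pos":[0,0,-30],"yaw":0,"gripper":0.65},{"delta_pos":[0,0,-50],"yaw":0,"gripper":0.65},{"delta_pos":[0,0,-40],"yaw":0,"gripper":0.65},{"delta_pos":[-40,0,-10],"yaw":0,"gripper":0.65},{"delta_pos":[-30,0,0],"yaw":0,"gripper":0.65},{"delta_pos":[0,0,0],"yaw":0,"gripper":0.65},{"delta_pos":[0,0,0],"yaw":0,"gripper":0.65}]'
python3 - <<'E'
from workcell import ctrl
import cv2,numpy as np
s=ctrl.observe(); im=ctrl.camera("wrist"); cv2.imwrite("pics/w6.png",im[:,:,::-1])
np.savez("w6.npz",p=s['tool_pos'],R=s['tcp_rot']); print(s['t'],s['tool_pos'],s['contact_force'])
cv2.imwrite("pics/s6.png",ctrl.camera("scene")[:,:,::-1])
E
```

```text
t: 9.4
tool_pos: [0.5088, -0.1047, 0.3229]
tcp_rot: [[-0.996, -0.086, -0.0], [-0.086, 0.996, -0.0], [0.0, -0.0, -1.0]]
contact_force: [0.0, 0.1, -0.8]
opening: 0.0553
9.4 [ 0.50881222 -0.10469042  0.32289972] [ 0.02289153  0.12179659 -0.79968162]
```

View pics/w6.png

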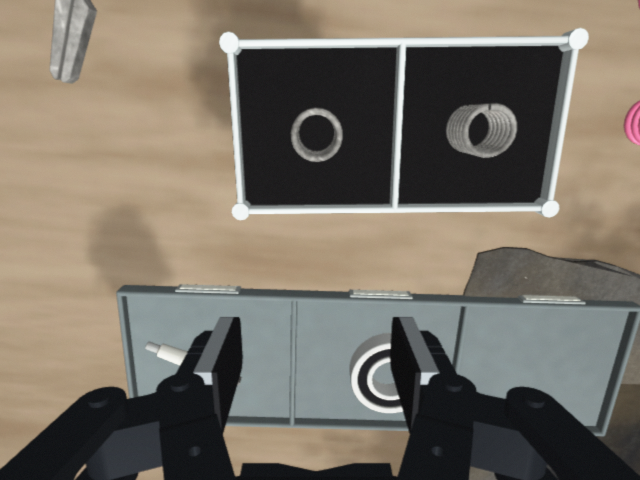

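View pics/s6.png

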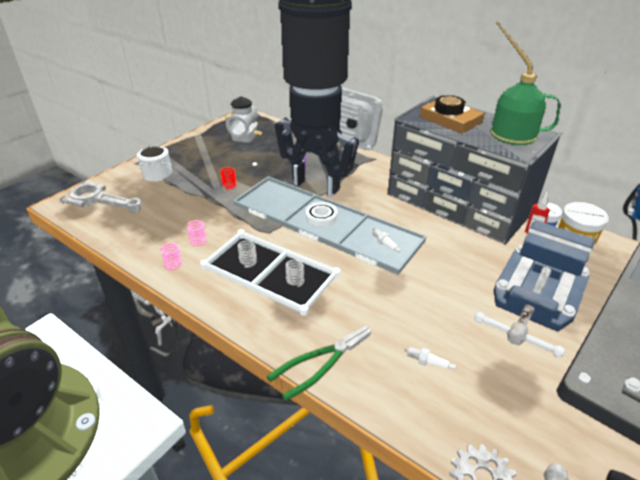

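Run:
```python
import numpy as np
from h import *
d=np.load("w6.npz"); T=(d['p'],d['R'])
C=np.array([ray('wrist',u,v,.012,T) for u,v in [(229,43),(577,39),(549,208),(240,211),(402,44),(395,207)]])
ya=(C[1]-C[0])+(C[2]-C[3]); ya/=np.linalg.norm(ya); f1=C[:4].mean(0)-ya*.0525; f2=C[[0,3,4,5]].mean(0)
print('free',f1,f2,'spring',ray('wrist',317,135,.042,T),'dims',np.linalg.norm(C[1]-C[0]),np.linalg.norm(C[3]-C[0]))
```

```text
free [ 0.43940105 -0.11080311  0.012     ] [ 0.43937893 -0.11081253  0.012     ] spring [ 0.44032743 -0.11045926  0.042     ] dims 0.21002264749465208 0.10375544377216296
```

The new spring (317,135 in the wrist picture) stands upright within about 1 mm of the pocket middle. The sample is undisturbed, and the plug and bearing are still in their bins.

```bash
python3 -c "
from workcell import ctrl
print(ctrl.job_done())"
```

```text
the job is handed in; nothing more can be done
None
```

I moved the new valve spring from the left bin into the empty pocket, standing on end like the sample, and handed the job in at about 9.5 s of the 34 s allowed.

- **Placement:** the last wrist picture puts the spring about 1 mm from the pocket middle, at (0.440, -0.110) against (0.439, -0.111).
- **Everything else:** the sample, plug, bearing and coloured springs are undisturbed. The gripper is about 0.1 m above the bins and touching nothing.
- **Force:** the highest wrist reading at the end of a move was about 6 N, when the spring touched down.
- **Disagreement:** the fixed cameras placed the spring up to about 5 mm away from where the wrist camera did. I used the wrist camera, and its tray dimensions came out right (about 210 x 104 mm).

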